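# Seat a lens barrel in the V-block jig and clamp it lightly

### The arm

A 7-joint arm with a two-finger parallel gripper is mounted at the origin on a cart in front of the work surface, level with it; the furniture and walls round the work are solid. World frame = base frame: x ahead of the robot, y to its left, z up, the work surface at z = 0. Lengths are in m, angles in rad, forces in N, time in s.
With the tool pointing down it reaches from about 0.35 to 0.9 m from the base axis. Payload 8.1 kg.
Tool frame: the origin (TCP) lies on the centre line of the jaws, within the pads' length; the fingertips stand 19 mm ahead of it and the grasp point (between the pads) is the TCP (arm.tip_reach is the distance from the TCP to the fingertips, in m); z points along the fingers, y is the line along which they close (so a half turn about z gives the same grasp; the last joint's range is limited). The gripper opens to 92 mm and grips with 3 to 60 N. Pads are 19 mm wide; open, the fingers measure 130 mm over their backs; the gripper's body (75 mm by 190 mm) begins 47 mm behind the grasp point.
Start: joints at [1.093, 0.434, 0.025, 1.573, -0.012, 1.134, -0.075], TCP at [0.229, -0.582, 0.246] pointing down, gripper open.
Joint ranges: [-2.62, 2.62], [-0.44, 2.09], [-1.27, 1.32], [0.08, 2.57], [-1.32, 4.46], [0.12, 2], [-2.74, 2.74]. Speed limits (rad/s): [2.22, 2.22, 3.01, 3.01, 3.14, 3.14, 3.14].

### API

Orientations are given as a rotation vector (axis times angle).
In Python, from cell import arm gives the robot as it stands.
- The arm moves only by the tool arm_command, never from a script. Its argument "targets" is a list that holds one entry, the list of rows, each a list of 6 numbers: the shift along the tool's x, y, z in m, then the turn, a rotation vector about the tool's x, y, z in rad. A call has 1 to 10 rows; each row shifts and turns the commanded pose from where the row before left it, along the tool's axes as they then stand; what a row does not reach is not made up. A row lasts 1/8 s, in which the tool goes at most 62.5 mm and 10.7 degrees, less where a joint would pass 70% of its speed; a pose out of reach is approached as far as the arm can. A call with a gripper value outside its range is refused whole. "jaw" is the finger opening in m, from 0 to 0.0918, set as the call begins (left out, the last holds). The fingers move at their own pace and stop on an object; "newtons" is the grip in N (left out, the last holds). Time passes only in rows, so rows that do not move let the fingers close. It gives the time, the measured TCP pose, the force, the opening and the grip force at its end, in the units of the state.
- arm.observe(): the state, without advancing time (a new reading comes with each control period).
- arm.get_image(name): name is "side" or "top"; returns a dict with "pixels" (420x560x3 uint8, red, green, blue), "z_map" (420x560 float32, m along the optical axis (not along the pixel's ray), 0 where there is no reading), "fx", "fy", "cx", "cy" (pixels), "xyz" and "rotation" of the camera in the world. Camera axes: x right, y down, z forward; pixel columns grow to the right and rows downward; lengths in m; the calibration is good to about 2 mm. A picture is of the moment at which its call begins.
- arm.sign_off(): hands the job in; it is judged then, once.
The state is a dict: "clock": time; "joints": joint angles; "dq": joint speeds; "joint_efforts": joint torques, N m; "position": TCP position; "ee_rot": TCP orientation; "force": force on the tool from outside, world axes, zero at the start; "ft_torque": the same for the moment, N m; "width": opening from 0.0 (shut) to 1.0 (fully open); "gripper_force": force on a finger pad.
Only numpy, scipy, OpenCV 4.12 (cv2) and the standard library are available. Lean on these libraries where they do the work, as an engineer would, in place of code of your own. Each camera call takes 0.05 s, during which the arm holds its last target. There are 200 camera calls.

### The job

Stand the brass lens barrel upright on the jig's deck between the blue clamp jaw and the white V-block. Then push the jaw up by its black handle so that it slides the barrel into the V until it sits centred against both faces, and leave the jaw holding it there with a clamping force of about 4.5 newtons. The barrel is delicate, so never press it into the V harder than 9 newtons, and do not disturb the other things on the bench.

Things in the scene. Friction and masses are not known exactly. Their poses are not given: they have to be found in the camera images.
- barrel_center (a point): The loose lens barrel: a plain brass cylinder 36 mm in diameter and 60 mm tall with a black band near the top and a lens in its upper end, 0.15 kg, standing upright on the black mouse mat (5.5 mm thick). This point is its centre, on its axis 30 mm above its underside; z is its axis, upward.
- jig: The fixed jig: an aluminium deck 190 mm (x) by 110 mm (y) by 10 mm on four 8 mm feet, top 18 mm above the bench; the origin is on the bench below its centre. x points along the slide from the jaw towards the V-block, y left, z up. The V-block (two white slippery plates, 38 mm high, on a steel bar) stands near the deck's +x end and opens towards -x, its faces 45 degrees to either side of x.
- deck_bay (a point): Point on the deck's top in the free bay, at jig x = 8 mm, y = 0: a barrel stood here clears jaw and V-block. The V-block's bolts sit in slots and nobody has measured it: relative to this point a seated barrel's axis comes at x = 31 to 43 mm, y = -4 to 4 mm. Its arm tips reach 7 mm towards -x from that axis, 40 mm to either side. The deck is slippery too; pushed lightly, the barrel centres itself.
- jaw_handle (a point): Point in the black upright handle of the blue clamp jaw, 68 mm above the bench. The handle is 14 mm (jig x) by 18 mm (jig y), free from 39 to 85 mm above the bench: pinch it from above across y. The jaw's front is a flat white spring pad 44 mm wide, 22 to 48 mm above the bench; its relaxed face is 40 mm ahead (+x) of this point. It gives 1.5 N per mm up to 6.5 mm, then is solid.
- jaw (a joint): Travel of the jaw along the jig's x towards the V-block, 0 (fully back) to 0.085 m, enough for every place of the V-block; starts at 0 to 0.010. The handle point is at jig x = -70 mm + travel. Dry friction takes about 9 N to move it either way, and it stays where left: the hand feels about 9 N when sliding free, and 9 N plus the clamping force once the barrel is seated.
- solder_spool: Bystander: white and black spool of solder, 53 mm across, 40 mm tall; origin at the centre of its underside.
- jar_large: Bystander: clear jar with a label, 79 mm across, 90 mm tall; origin at the centre of its underside.
- screw_carton: Bystander: small blue carton 45 x 70 x 30 mm; origin at the centre of its underside.
- tape_amber: Bystander: roll of amber tape lying flat, 56 mm across, 12 mm high; origin at the centre of its underside.
- terminal_block: Bystander: black terminal block 22 x 58 x 19 mm; origin at the centre of its underside.
- monitor: Fixed obstacle: a thin upright black screen, 490 mm wide and 290 mm tall, whose lower edge is 94 mm and upper edge 382 mm above the bench; seen from above it runs from (0.54, 0.24) slantwise to (0.11, -0.02) m, close in front and to the left of the robot: keep the arm's elbow to the right of it. The origin is a point of its mount.
Not all that is in view belongs to the job. Leave any pink or red look-alike of the part that bears barrel_center alone.

How it is judged:
By the outcome, as a careful person would: the job done as asked, in the order asked, and still so for the second after the job is handed in, with the robot touching nothing.
It also fails if it takes over 59 s, if anything falls off the work surface, if the arm or the gripper's body presses on something with over 40 N, if the wrist force passes 120 N, or if a joint passes its speed limit or range.

## Working session

There is one attempt and no reset: what is moved stays moved. The work goes in short steps, Python scripts to look and compute and a tool call to move; the robot and the scene stay as the last step left them, time stands still between calls to the robot, and variables do not carry over. Pictures are saved under pics/ and viewed, at most 10 in all, crops included, and the job is handed in when it is done.

Besides the shell and the picture viewer there is one more tool, called after "Call:" as name([rows], argument=value, ...), one row to a line, values as JSON. arm_command: Moves the arm, as the interface text tells. Its arguments: {"type":"object","properties":{"targets":{"type":"array","items":{"type":"array","items":{"type":"array","items":{"type":"number"}}}},"jaw":{"type":"number"},"newtons":{"type":"number"}},"required":["targets"]}

```bash
ls; mkdir -p pics; python3 - <<'E'
from cell import arm
import cv2,numpy as np
print(arm.observe(), arm.tip_reach)
for n in("top","side"):
    d=arm.get_image(n); np.savez(f"{n}0.npz",**d)
    cv2.imwrite(f"pics/{n}0.png",d["pixels"][:,:,::-1]); print(n,d["fx"],d["cx"],d["cy"],d["xyz"],d["rotation"])
E
```

```text
pics
{'clock': 0.0, 'joints': array([ 1.09337625,  0.43524101,  0.02500334,  1.57409485, -0.01163412,
        1.13397568, -0.07508376]), 'dq': array([ 3.19265768e-04, -9.42152335e-06,  1.12840369e-03,  1.09859193e-03,
       -7.59724870e-04, -2.45354243e-04, -5.89621359e-04]), 'joint_efforts': array([-4.02236483e-04, -6.67853808e+01,  9.85542051e-01, -3.14463687e+01,
       -6.03869255e-02,  4.28028137e-02,  1.98750176e-04]), 'position': array([ 0.22858554, -0.5811894 ,  0.24493495]), 'ee_rot': array([-3.08512051e+00, -5.84895401e-01,  6.52000721e-04]), 'force': array([0.30434434, 0.55059249, 0.82018843]), 'ft_torque': array([-0.00974177,  0.00035815, -0.01478622]), 'gripper_force': 0.0, 'width': 0.9990457702334091} 0.019
top 516.9574123132537 279.7380295724448 211.15571546279392 [ 0.40655332 -0.04747383  1.36971334] [-2.17939156  2.14782735 -0.1109187 ]
side 393.6465357653833 282.15600912946775 209.1264065362101 [ 0.78797292 -0.53607689  0.91139278] [-2.48305086 -0.58550516  0.17604357]
```

View pics/top0.png

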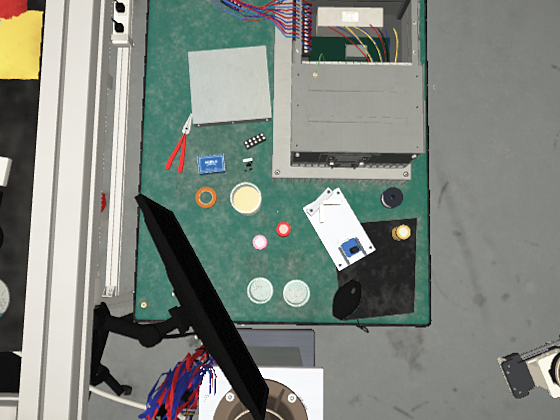

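View pics/side0.png

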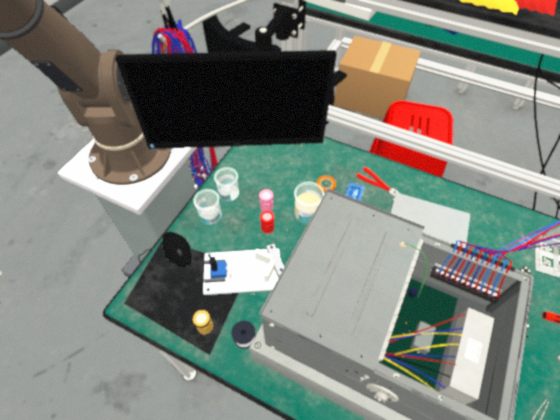

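The top view shows the barrel at about (403,232), the spool at (392,197), and the jig centred near (338,229). The jaw's blue handle end is at (351,248) and the V end at (325,203). The side view agrees, with the barrel at (203,320) and the jaw at (215,268).

```bash
cat > h.py <<'E'
import numpy as np,cv2
from scipy.spatial.transform import Rotation as R
def cloud(d):
    v,u=np.mgrid[:420,:560]; z=d["z_map"]
    p=np.stack([(u-d["cx"])*z/d["fx"],(v-d["cy"])*z/d["fy"],z],-1)
    w=p@R.from_rotvec(d["rotation"]).as_matrix().T+d["xyz"]; w[z==0]=np.nan
    return w
E
python3 - <<'E'
from h import *
t=dict(np.load("top0.npz"));w=cloud(t);px=t["pixels"].astype(int)
def reg(w,u0,u1,v0,v1,z0,z1):
    m=np.zeros(w.shape[:2],bool);m[v0:v1,u0:u1]=1
    return m&(w[...,2]>z0)&(w[...,2]<z1)
b=w[reg(w,385,420,217,250,.05,.085)]
print("barrel",len(b),b.mean(0),cv2.minEnclosingCircle(b[:,:2].astype(np.float32)),np.median(b[:,2]))
m=reg(w,295,385,180,278,.012,.1)
j=w[m]; print("jig",len(j),cv2.minAreaRect(j[:,:2].astype(np.float32)))
d=w[m&(w[...,2]<.024)];print("deck",len(d),cv2.minAreaRect(d[:,:2].astype(np.float32)),np.median(d[:,2]))
hh=w[reg(w,295,385,180,278,.07,.1)];print("handle",len(hh),hh.mean(0),hh.min(0),hh.max(0))
vv=w[reg(w,295,345,180,225,.04,.1)];print("V",len(vv),vv.mean(0),vv.min(0),vv.max(0))
s=w[reg(w,375,415,180,215,.025,.06)];print("spool",len(s),cv2.minEnclosingCircle(s[:,:2].astype(np.float32)),np.median(s[:,2]))
c=cv2.resize(t["pixels"][170:290,290:430,::-1],None,fx=5,fy=5,interpolation=cv2.INTER_CUBIC);cv2.imwrite("pics/c1.png",c)
s=dict(np.load("side0.npz"));ws=cloud(s)
for n,c,z0,z1 in(("barrel",b.mean(0),.05,.085),("handle",hh.mean(0),.07,.1)):
    q=ws[(np.hypot(*(ws[...,:2]-c[:2]).transpose(2,0,1))<.03)&(ws[...,2]>z0)&(ws[...,2]<z1)]
    print("side",n,len(q),q.mean(0) if len(q) else 0,q.min(0),q.max(0))
E
```

```text
barrel 171 [ 0.49863149 -0.35006799  0.06291625] ((0.49893417954444885, -0.3509138524532318), 0.018035827204585075) 0.06333488069111537
jig 3154 ((0.5109952092170715, -0.20053723454475403), (0.253901869058609, 0.2288200706243515), 0.24875061213970184)
deck 2188 ((0.5109972953796387, -0.20101836323738098), (0.253901869058609, 0.2278577983379364), 0.24875061213970184) 0.017012797795112333
handle 44 [ 0.45596158 -0.22743673  0.08250882] [ 0.4437458  -0.29596315  0.07046488] [ 0.63017051 -0.21706161  0.09019941]
V 423 [ 0.57229699 -0.14826564  0.04975341] [ 0.52217616 -0.2054605   0.04027118] [ 0.63277406 -0.08560626  0.05972711]
spool 363 ((0.6081357598304749, -0.3276945948600769), 0.043286487460136414) 0.03835007908819077
side barrel 242 [ 0.5046915  -0.35549881  0.06326858] [ 0.48548087 -0.37185356  0.05010414] [ 0.52076943 -0.33683627  0.06903769]
side handle 57 [ 0.45809146 -0.2324025   0.08179921] [ 0.44751509 -0.24030473  0.07036982] [ 0.46498437 -0.22129473  0.08848642]
```

View pics/c1.png

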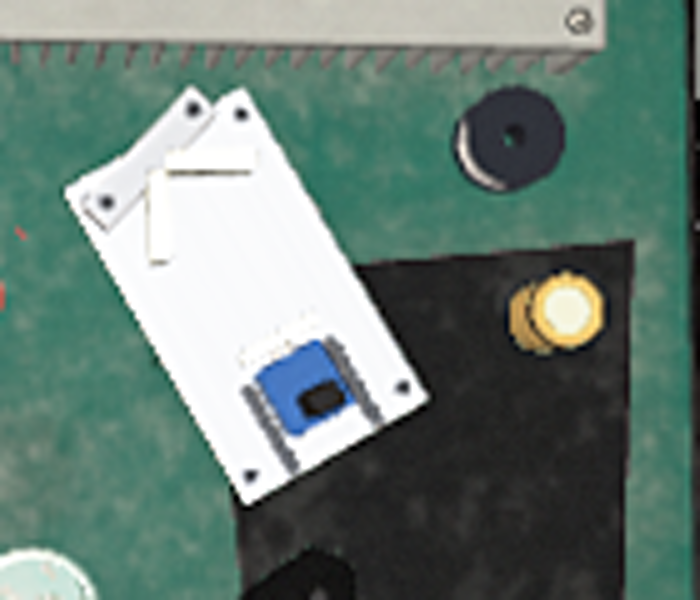

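The crop gives the jig corners at (67,190), (243,88), (430,398) and (248,505), and the handle top at (322,398). The barrel top is at (567,310). The V-plate tips at (160,263) and (255,160) show the V may be yawed about 15°.

```bash
cat >> h.py <<'E'
def ray(d,u,v,z):
    r=R.from_rotvec(d["rotation"]).as_matrix()@np.array([(u-d["cx"])/d["fx"],(v-d["cy"])/d["fy"],1])
    return d["xyz"]+r*(z-d["xyz"][2])/r[2]
def move(s,target,yaw):
    "shift in tool axes (current) to reach target, and turn about tool z so tool x is along world yaw"
    M=R.from_rotvec(s["ee_rot"]).as_matrix()
    cur=np.arctan2(M[1,0],M[0,0]); dy=(yaw-cur+np.pi/2)%np.pi-np.pi/2
    return (M.T@(np.array(target)-s["position"])).round(4),"turn about tool z",round(-dy,4),"tool z",M[:,2].round(4)
E
python3 - <<'E'
from h import *
from cell import arm
t=dict(np.load("top0.npz"))
P=lambda c,z:ray(t,290+c[0]/5-.4,170+c[1]/5-.4,z)
C=[P(c,.018) for c in((67,190),(243,88),(430,398),(248,505))]
ctr=np.mean(C,0);x=(C[0]+C[1]-C[2]-C[3]);yaw=np.arctan2(x[1],x[0])
print("center",ctr,"yaw",yaw,np.degrees(yaw),[np.linalg.norm(C[i]-C[(i+1)%4]) for i in range(4)])
M=np.array([[np.cos(yaw),np.sin(yaw)],[-np.sin(yaw),np.cos(yaw)]])
J=lambda p:M@(p[:2]-ctr[:2])
for n,c,z in(("handle",(322,398),.085),("Ltip",(160,263),.056),("Rtip",(255,160),.056),("vert",(165,165),.056),("barrel",(567,310),.0655),("pad l",(243,362),.048),("pad r",(320,318),.048)):
    p=P(c,z);print(n,p.round(4),J(p).round(4))
bay=ctr[:2]+M.T@[.008,0];print("bay",bay)
b=P((567,310),.0655)
s=arm.observe();print(move(s,[*b[:2],.16],yaw))
# deck via depth
w=cloud(t);q=w[170:290,290:430].reshape(-1,3);q=q[(abs(q[:,2]-.018)<.012)]
E
```

```text
center [ 0.5092265  -0.19507339  0.018     ] yaw 0.5365660534847476 30.742970294666836 [np.float64(0.10784941747724759), np.float64(0.1893057440638419), np.float64(0.11045447572742127), np.float64(0.18922637283488639)]
handle [ 0.4531 -0.2253  0.085 ] [-0.0637  0.0028]
Ltip [ 0.5216 -0.1468  0.056 ] [0.0353 0.0352]
Rtip [ 0.5752 -0.1951  0.056 ] [ 0.0567 -0.0337]
vert [ 0.572 -0.149  0.056] [0.0775 0.0075]
barrel [ 0.4999 -0.3516  0.0655] [-0.088  -0.1297]
pad l [ 0.4722 -0.1901  0.048 ] [-0.0293  0.0233]
pad r [ 0.4952 -0.2294  0.048 ] [-0.0296 -0.0223]
bay [ 0.51610226 -0.19098388]
(array([ 0.3366, -0.1143,  0.0851]), 'turn about tool z', np.float64(-0.1619), 'tool z', array([-6.0e-04,  1.3e-03, -1.0e+00]))
```

Call:
arm_command([
  [[0.042, -0.0143, 0.0106, 0, 0, 0], [0.042, -0.0143, 0.0106, 0, 0, 0], [0.042, -0.0143, 0.0106, 0, 0, 0], [0.042, -0.0143, 0.0106, 0, 0, 0], [0.042, -0.0143, 0.0106, 0, 0, 0], [0.042, -0.0143, 0.0106, 0, 0, 0], [0.042, -0.0143, 0.0106, 0, 0, 0], [0.042, -0.0143, 0.0106, 0, 0, 0], [0, 0, 0, 0, 0, -0.162], [0, 0, 0, 0, 0, 0]],
], jaw=0.07)

```text
clock: 1.35
position: [0.4995, -0.3518, 0.1604]
ee_rot: [-3.028, -0.833, 0.001]
force: [0.5, -0.7, -0.5]
width: 0.761
gripper_force: 0.0
```

```bash
python3 - <<'E'
from h import *
from cell import arm
s=arm.observe();print(s["position"],s["joints"].round(2),move(s,[.5,-.3520,.04],.5366))
d=arm.get_image("side")
c=d["pixels"][200:400,100:340,::-1];cv2.imwrite("pics/s1.png",cv2.resize(c,None,fx=3,fy=3,interpolation=2))
E
```

```text
[ 0.4994957  -0.35180226  0.16035617] [ 0.59  0.5  -0.1   1.7   0.06  0.95 -0.56] (array([0.0004, 0.0005, 0.1204]), 'turn about tool z', np.float64(0.0002), 'tool z', array([-9.e-04,  6.e-04, -1.e+00]))
```

View pics/s1.png

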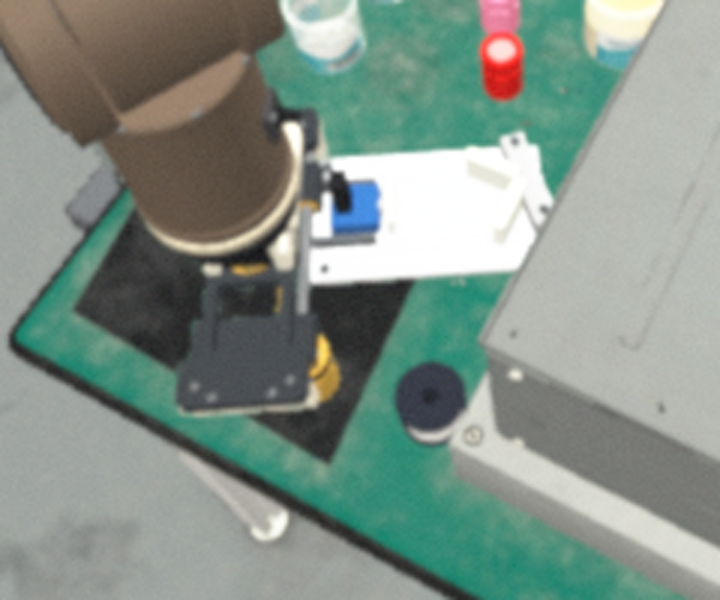

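The side crop shows the gripper above the barrel at about (325,370), in line with it, with the jig and V clear behind.

Call:
arm_command([
  [[0.0005, 0.001, 0.03, 0, 0, 0], [0, 0, 0.03, 0, 0, 0], [0, 0, 0.03, 0, 0, 0], [0, 0, 0.02, 0, 0, 0], [0, 0, 0.01, 0, 0, 0], [0, 0, 0, 0, 0, 0]],
])

```text
clock: 2.15
position: [0.4999, -0.3532, 0.0407]
ee_rot: [-3.03, -0.83, 0.001]
force: [-0.3, 1.6, 0.1]
width: 0.759
gripper_force: 0.0
```

Call:
arm_command([
  [[0, 0, 0, 0, 0, 0], [0, 0, 0, 0, 0, 0], [0, 0, 0, 0, 0, 0], [0, 0, 0, 0, 0, 0], [0, 0, 0, 0, 0, 0]],
], jaw=0.02, newtons=10)

```text
clock: 2.78
position: [0.5007, -0.3529, 0.0412]
ee_rot: [3.029, 0.833, 0.0]
force: [-0.6, -0.0, 3.9]
width: 0.391
gripper_force: 10.0
```

Call:
arm_command([
  [[0, 0, -0.005, 0, 0, 0], [0, 0, -0.03, 0, 0, 0], [0, 0, -0.035, 0, 0, 0], [0, 0, 0, 0, 0, 0]],
])

```text
clock: 3.28
position: [0.5021, -0.3537, 0.1138]
ee_rot: [3.026, 0.832, 0.005]
force: [0.8, -0.0, -1.1]
width: 0.39
gripper_force: 10.0
```

```bash
python3 - <<'E'
from h import *
from cell import arm
s=arm.observe();print(s["position"],s["force"],s["width"]*.0918,s["gripper_force"],move(s,[.5161,-.1910,.11],.5366))
d=arm.get_image("side");w=cloud(d);px=d["pixels"].astype(int)
br=(px[...,0]>120)&(px[...,0]-px[...,2]>60)&(np.hypot(*(w[...,:2]-s["position"][:2]).transpose(2,0,1))<.05)&(w[...,2]<s["position"][2]+.045)
q=w[br];print(len(q),q.mean(0),q.min(0),q.max(0))
c=d["pixels"][200:400,100:340,::-1];cv2.imwrite("pics/s2.png",cv2.resize(c,None,fx=3,fy=3,interpolation=2))
E
```

```text
[ 0.50207756 -0.35372735  0.11379109] [ 0.7805551  -0.03563816 -1.06793667] 0.0357770199284287 9.999931007623672 (array([ 0.0952, -0.1327,  0.0034]), 'turn about tool z', np.float64(-0.0), 'tool z', array([ 0.0043, -0.0026, -1.    ]))<stdin>:6: RuntimeWarning: Mean of empty slice.
  ret = um.true_divide(
Traceback (most recent call last):
ValueError: zero-size array to reduction operation minimum which has no identity
```

Call:
arm_command([
  [[0.012, -0.0166, -0.005, 0, 0, 0], [0.012, -0.0166, -0.005, 0, 0, 0], [0.012, -0.0166, 0, 0, 0, 0], [0.012, -0.0166, 0, 0, 0, 0], [0.012, -0.0166, 0, 0, 0, 0], [0.012, -0.0166, 0, 0, 0, 0], [0.012, -0.0166, 0, 0, 0, 0], [0.012, -0.0166, 0, 0, 0, 0], [0, 0, 0, 0, 0, 0], [0, 0, 0, 0, 0, 0]],
])

```text
clock: 4.58
position: [0.5151, -0.1901, 0.121]
ee_rot: [3.029, 0.832, -0.0]
force: [-0.1, -0.2, -1.2]
width: 0.392
gripper_force: 10.0
```

```bash
python3 - <<'E'
from h import *
from cell import arm
s=arm.observe();print(s["position"],s["ee_rot"],s["force"],s["width"]*.0918,s["joints"].round(2),move(s,[.5161,-.1910,.0545],.5366))
d=arm.get_image("side")
c=d["pixels"][180:330,140:340,::-1];cv2.imwrite("pics/s2.png",cv2.resize(c,None,fx=4,fy=4,interpolation=2))
E
```

```text
[ 0.51506962 -0.19007978  0.12095326] [ 3.02871498e+00  8.32319076e-01 -2.83902142e-04] [-0.14419612 -0.24863879 -1.18423952] 0.03595576600778562 [ 0.34  0.46 -0.12  1.89  0.07  0.8  -0.85] (array([0.0004, 0.0013, 0.0665]), 'turn about tool z', np.float64(-0.0002), 'tool z', array([-0.e+00, -6.e-04, -1.e+00]))
```

View pics/s2.png

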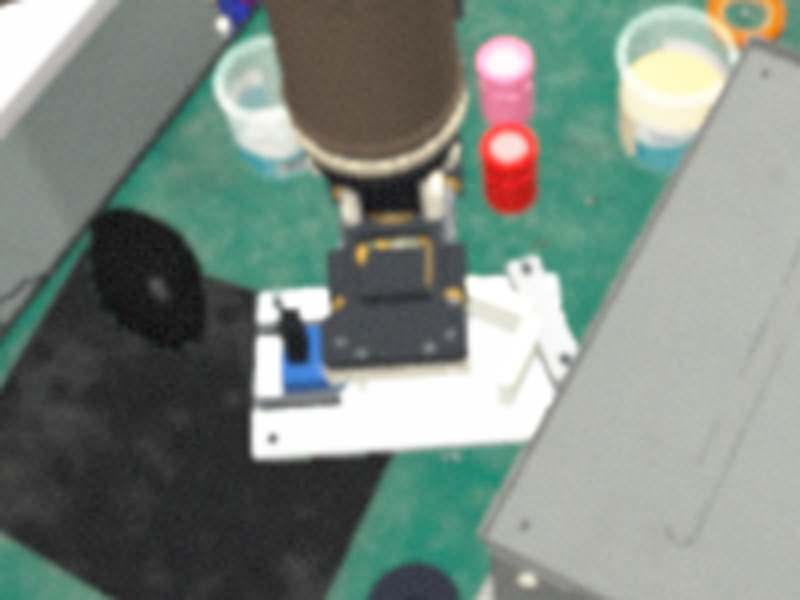

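The gripper hangs over the bay between the jaw at (305,350) and the V at (510,330), and the red and pink look-alikes are clear of it.

Call:
arm_command([
  [[0, 0.001, 0.02, 0, 0, 0], [0, 0, 0.02, 0, 0, 0], [0, 0, 0.014, 0, 0, 0], [0, 0, 0.007, 0, 0, 0], [0, 0, 0.003, 0, 0, 0], [0, 0, 0, 0, 0, 0]],
])

```text
clock: 5.38
position: [0.5159, -0.1906, 0.0572]
ee_rot: [3.029, 0.833, 0.001]
force: [0.0, 0.4, -1.5]
width: 0.391
gripper_force: 10.0
```

Call:
arm_command([
  [[0, 0, 0.002, 0, 0, 0], [0, 0, 0, 0, 0, 0]],
])

```text
clock: 5.62
position: [0.5158, -0.1905, 0.0551]
ee_rot: [3.029, 0.833, 0.001]
force: [-0.1, -0.8, -1.3]
width: 0.39
gripper_force: 10.0
```

Call:
arm_command([
  [[0, 0, 0.001, 0, 0, 0], [0, 0, 0, 0, 0, 0]],
])

```text
clock: 5.88
position: [0.5156, -0.1905, 0.0539]
ee_rot: [3.029, 0.833, -0.0]
force: [0.3, -0.6, -0.6]
width: 0.389
gripper_force: 10.0
```

Call:
arm_command([
  [[0, 0, 0.001, 0, 0, 0], [0, 0, 0, 0, 0, 0]],
])

```text
clock: 6.12
position: [0.5161, -0.1906, 0.0533]
ee_rot: [3.029, 0.833, 0.001]
force: [-0.5, 0.4, 3.0]
width: 0.387
gripper_force: 10.0
```

Deck contact (force went from -1.3 to +3 N). Release gently and rise.

Call:
arm_command([
  [[0, 0, 0, 0, 0, 0], [0, 0, 0, 0, 0, 0], [0, 0, 0, 0, 0, 0]],
], jaw=0.058)

```text
clock: 6.5
position: [0.5155, -0.1904, 0.0528]
ee_rot: [-3.029, -0.833, 0.001]
force: [0.1, 0.1, -0.1]
width: 0.621
gripper_force: 0.0
```

Call:
arm_command([
  [[0, 0, -0.02, 0, 0, 0], [0, 0, -0.03, 0, 0, 0], [0, 0, -0.03, 0, 0, 0], [-0.02, 0, 0, 0, 0, 0], [-0.03, 0, 0, 0, 0, 0], [-0.022, 0, 0, 0, 0, 0], [0, 0, 0, 0, 0, 0]],
])

```text
clock: 7.38
position: [0.4516, -0.2285, 0.1324]
ee_rot: [-3.03, -0.828, 0.003]
force: [0.2, 1.2, 0.2]
width: 0.63
gripper_force: 0.0
```

```bash
python3 - <<'E'
from h import *
from cell import arm
s=arm.observe()
a=.5366;h=np.array([.5092,-.1951])+np.array([[np.cos(a),-np.sin(a)],[np.sin(a),np.cos(a)]])@[-.0637,.0015]
print(s["position"],s["force"],s["width"]*.0918,s["joints"].round(2),h,move(s,[*h,.068],a))
for n,(u,v,U,V) in dict(side=(140,180,340,330)).items():
    d=arm.get_image(n);c=d["pixels"][v:V,u:U,::-1];cv2.imwrite("pics/s3.png",cv2.resize(c,None,fx=4,fy=4,interpolation=2))
w=cloud(d)
q=w[(np.hypot(*(w[...,:2]-h).transpose(2,0,1))<.03)&(w[...,2]>.06)&(w[...,2]<.095)]
print(len(q),q.mean(0),q.max(0)) if len(q) else 0
E
```

```text
[ 0.45155404 -0.22854818  0.1324079 ] [0.16240977 1.21275254 0.16888779] 0.05786960325966319 [ 0.45  0.38 -0.12  1.98  0.06  0.78 -0.74] [ 0.4536861  -0.22637533] (array([ 0.003 , -0.0007,  0.0644]), 'turn about tool z', np.float64(-0.0029), 'tool z', array([-1.8e-03, -1.0e-04, -1.0e+00]))
```

View pics/s3.png

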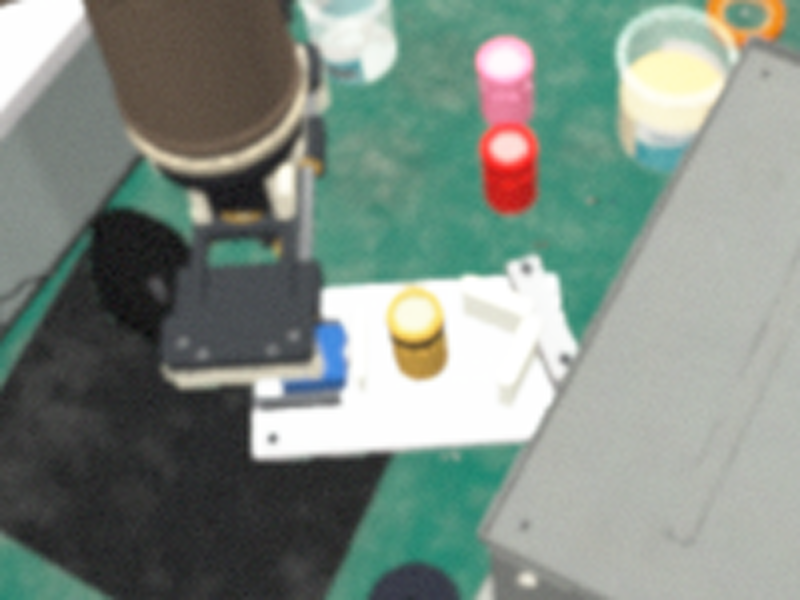

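The barrel stands upright in the bay at (418,330), and the gripper is above the jaw handle.

Call:
arm_command([
  [[0.003, -0.0007, 0.02, 0, 0, 0], [0, 0, 0.02, 0, 0, 0], [0, 0, 0.016, 0, 0, 0], [0, 0, 0.008, 0, 0, 0], [0, 0, 0, 0, 0, 0]],
])

```text
clock: 8.05
position: [0.4559, -0.2249, 0.0685]
ee_rot: [-3.028, -0.833, 0.001]
force: [-0.4, 0.3, 0.6]
width: 0.629
gripper_force: 0.0
```

Call:
arm_command([
  [[0, 0, 0, 0, 0, 0], [0, 0, 0, 0, 0, 0], [0, 0, 0, 0, 0, 0], [0, 0, 0, 0, 0, 0], [0, 0, 0, 0, 0, 0], [0, 0, 0, 0, 0, 0]],
], jaw=0.0, newtons=40)

```text
clock: 8.8
position: [0.4576, -0.2277, 0.0693]
ee_rot: [3.026, 0.829, 0.004]
force: [4.6, -8.8, -6.0]
width: 0.195
gripper_force: 40.0
```

Call:
arm_command([
  [[0, 0.003, 0, 0, 0, 0], [0, 0, 0, 0, 0, 0]],
])

```text
clock: 9.05
position: [0.4577, -0.2278, 0.0693]
ee_rot: [3.029, 0.833, 0.0]
force: [-0.0, 0.1, 4.5]
width: 0.191
gripper_force: 40.0
```

```bash
cat > f.py <<'E'
from h import *
from cell import arm
s=arm.observe();a=.5366;e=np.array([np.cos(a),np.sin(a)]);n=np.array([-e[1],e[0]]);p=s["position"][:2]-[.5092,-.1951]
print("t",s["clock"],"jig x,y mm",p@e*1e3,p@n*1e3,"z",s["position"][2],"Fx,y",s["force"][:2]@e,s["force"][:2]@n,"Fz",s["force"][2],"tq",s["ft_torque"].round(2),"rot",move(s,s["position"],a)[2])
E
python3 f.py
```

```text
t 9.05 jig x,y mm -61.01133328039556 -1.7637898481949488 z 0.06927960172896609 Fx,y 0.052741769348726875 0.09516831695037305 Fz 4.516530368054469 tq [ 0.01  0.09 -0.04] rot 0.0
```

Call:
arm_command([
  [[0.002, 0, 0, 0, 0, 0], [0.002, 0, 0, 0, 0, 0], [0.002, 0, 0, 0, 0, 0], [0.002, 0, 0, 0, 0, 0], [0.002, 0, 0, 0, 0, 0], [0.002, 0, 0, 0, 0, 0]],
])

```text
clock: 9.8
position: [0.4659, -0.2229, 0.0693]
ee_rot: [3.03, 0.83, -0.005]
force: [-8.5, -3.6, 10.7]
width: 0.191
gripper_force: 40.0
```

```bash
python3 f.py
```

```text
t 9.8 jig x,y mm -51.37679241853775 -1.7675926103145416 z 0.06928186735102072 Fx,y -9.20542382650362 1.238064687778745 Fz 10.668379052486458 tq [-0.76  1.4   0.05] rot -0.0016
```

Call:
arm_command([
  [[0.002, 0, 0, 0, 0, 0], [0.002, 0, 0, 0, 0, 0], [0.002, 0, 0, 0, 0, 0], [0.002, 0, 0, 0, 0, 0], [0.002, 0, 0, 0, 0, 0], [0.002, 0, 0, 0, 0, 0]],
])

```text
clock: 10.55
position: [0.4762, -0.2168, 0.0693]
ee_rot: [3.029, 0.83, -0.005]
force: [-9.4, -3.2, 10.7]
width: 0.19
gripper_force: 40.0
```

```bash
python3 f.py
```

```text
t 10.55 jig x,y mm -39.42823292584298 -1.7774939263559828 z 0.06928547326532408 Fx,y -9.76683953762758 2.0374932990404533 Fz 10.715342838020591 tq [-0.72  1.4   0.02] rot -0.0016
```

Call:
arm_command([
  [[0.002, 0, 0, 0, 0, 0], [0.002, 0, 0, 0, 0, 0], [0.002, 0, 0, 0, 0, 0], [0.002, 0, 0, 0, 0, 0], [0.002, 0, 0, 0, 0, 0], [0.002, 0, 0, 0, 0, 0], [0.002, 0, 0, 0, 0, 0]],
])

```text
clock: 11.42
position: [0.4882, -0.2096, 0.0693]
ee_rot: [3.029, 0.83, -0.005]
force: [-8.3, -4.1, 10.9]
width: 0.191
gripper_force: 40.0
```

```bash
python3 f.py; python3 - <<'E'
from h import *
from cell import arm
d=arm.get_image("side");c=d["pixels"][180:330,140:340,::-1];cv2.imwrite("pics/s4.png",cv2.resize(c,None,fx=4,fy=4,interpolation=2))
E
```

```text
t 11.425 jig x,y mm -25.453918329731938 -1.7860375431756408 z 0.06927655194797105 Fx,y -9.220452257973703 0.7022796025446818 Fz 10.888109852585185 tq [-0.7   1.37  0.04] rot -0.0015
```

View pics/s4.png

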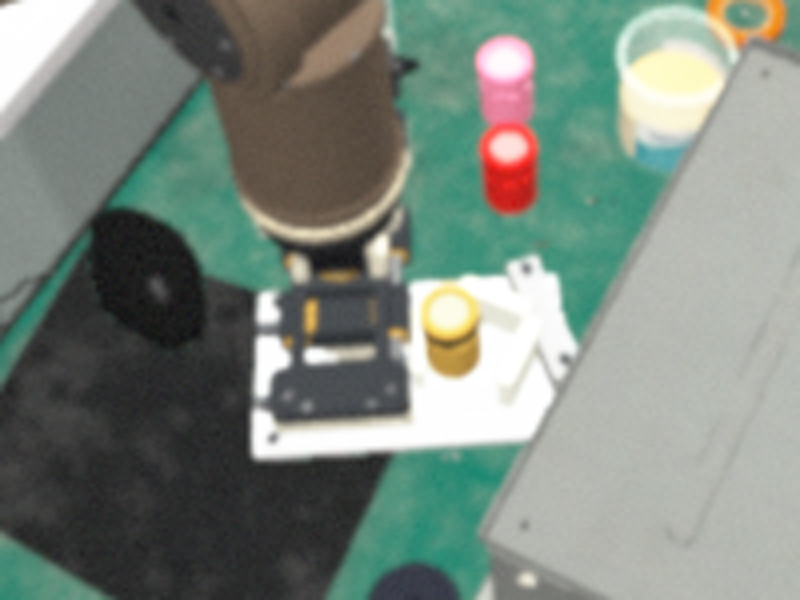

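The barrel stands upright at (452,330), pushed partway by the jaw, with about 10–15 mm left to the V. Free-slide force is about 9.3 N.

Call:
arm_command([
  [[0.0015, 0, 0, 0, 0, 0], [0.0015, 0, 0, 0, 0, 0], [0.001, 0, 0, 0, 0, 0], [0.001, 0, 0, 0, 0, 0], [0.001, 0, 0, 0, 0, 0]],
])

```text
clock: 12.1
position: [0.4934, -0.2066, 0.0693]
ee_rot: [3.029, 0.83, -0.005]
force: [-7.3, -3.8, 11.6]
width: 0.194
gripper_force: 40.0
```

```bash
python3 f.py
```

```text
t 12.1 jig x,y mm -19.47348716841045 -1.7717686869527598 z 0.06927977269903639 Fx,y -8.245250519020235 0.5145332516121349 Fz 11.645463755484073 tq [-0.7   1.39  0.04] rot -0.0015
```

Call:
arm_command([
  [[0.001, 0, 0, 0, 0, 0], [0.001, 0, 0, 0, 0, 0], [0.001, 0, 0, 0, 0, 0]],
])

```text
clock: 12.48
position: [0.496, -0.2051, 0.0693]
ee_rot: [3.029, 0.83, -0.005]
force: [-7.0, -5.1, 11.2]
width: 0.195
gripper_force: 40.0
```

```bash
python3 f.py
```

```text
t 12.475 jig x,y mm -16.469629908935786 -1.7835550353377985 z 0.06927756828508785 Fx,y -8.661656990609798 -0.7972658292022136 Fz 11.157400531681532 tq [-0.7   1.35  0.02] rot -0.0015
```

Call:
arm_command([
  [[0.001, 0, 0, 0, 0, 0], [0.001, 0, 0, 0, 0, 0]],
])

```text
clock: 12.72
position: [0.4977, -0.2041, 0.0693]
ee_rot: [3.029, 0.83, -0.005]
force: [-8.6, -4.4, 11.6]
width: 0.192
gripper_force: 40.0
```

```bash
python3 f.py
```

```text
t 12.725 jig x,y mm -14.523413833555141 -1.832160003814185 z 0.0692955882317238 Fx,y -9.611508030427728 0.5878733929924969 Fz 11.552839493961452 tq [-0.69  1.4   0.03] rot -0.0015
```

```bash
echo 'print("Tn",s["ft_torque"][:2]@n)' >> f.py; python3 f.py
```

```text
t 12.725 jig x,y mm -14.523413833555141 -1.832160003814185 z 0.0692955882317238 Fx,y -9.611508030427728 0.5878733929924969 Fz 11.552839493961452 tq [-0.69  1.4   0.03] rot -0.0015
Tn 1.5584567359796075
```

Call:
arm_command([
  [[0.001, 0, 0, 0, 0, 0], [0.001, 0, 0, 0, 0, 0]],
])

```text
clock: 12.98
position: [0.4994, -0.203, 0.0693]
ee_rot: [3.03, 0.83, -0.005]
force: [-7.9, -3.7, 12.0]
width: 0.194
gripper_force: 40.0
```

```bash
python3 f.py
```

```text
t 12.975 jig x,y mm -12.512578734714321 -1.77271948698341 z 0.06927486045699473 Fx,y -8.646242670820254 0.8330178604500412 Fz 11.996249554922723 tq [-0.7   1.4   0.06] rot -0.0015
Tn 1.559885176081736
```

Call:
arm_command([
  [[0.001, 0, 0, 0, 0, 0], [0.001, 0, 0, 0, 0, 0]],
])

```text
clock: 13.22
position: [0.5011, -0.202, 0.0693]
ee_rot: [3.029, 0.83, -0.005]
force: [-8.3, -4.8, 10.6]
width: 0.192
gripper_force: 40.0
```

```bash
python3 f.py
```

```text
t 13.225 jig x,y mm -10.503386912801313 -1.8094142058573448 z 0.06929815699223128 Fx,y -9.593664415796901 0.105559250705929 Fz 10.622320232535893 tq [-0.72  1.35  0.05] rot -0.0015
Tn 1.5295670761045206
```

Call:
arm_command([
  [[0.001, 0, 0, 0, 0, 0], [0.001, 0, 0, 0, 0, 0]],
])

```text
clock: 13.48
position: [0.5028, -0.201, 0.0693]
ee_rot: [3.03, 0.83, -0.005]
force: [-8.0, -4.8, 11.1]
width: 0.192
gripper_force: 40.0
```

```bash
python3 f.py
```

```text
t 13.475 jig x,y mm -8.498290325121072 -1.7688124495754645 z 0.06926466497127051 Fx,y -9.308636689922627 0.0009786153270317525 Fz 11.12135384422559 tq [-0.72  1.39  0.05] rot -0.0015
Tn 1.5655814099211842
```

Call:
arm_command([
  [[0.001, 0, 0, 0, 0, 0], [0.001, 0, 0, 0, 0, 0]],
])

```text
clock: 13.72
position: [0.5045, -0.2, 0.0693]
ee_rot: [3.029, 0.83, -0.005]
force: [-8.9, -3.2, 10.6]
width: 0.194
gripper_force: 40.0
```

```bash
python3 f.py; python3 - <<'E'
from h import *
from cell import arm
d=arm.get_image("side");c=d["pixels"][200:320,190:350,::-1];cv2.imwrite("pics/s5.png",cv2.resize(c,None,fx=5,fy=5,interpolation=2))
E
```

```text
t 13.725 jig x,y mm -6.50607814178261 -1.7966915332392237 z 0.06928854750468046 Fx,y -9.233951685960644 1.8024017858425692 Fz 10.601414635504643 tq [-0.69  1.37  0.01] rot -0.0015
Tn 1.5356503335107332
```

View pics/s5.png

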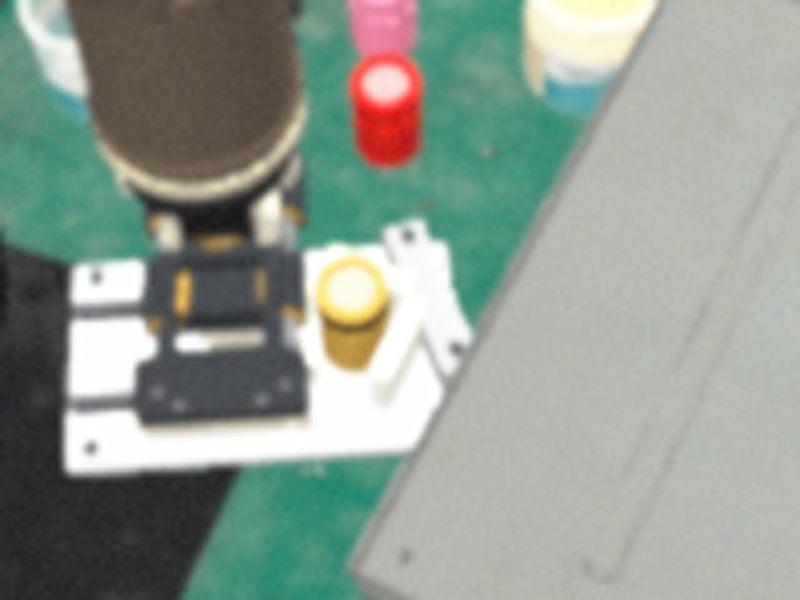

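The barrel is upright at (352,315), nearly in the V, which has its right plate at (400,345). I'll continue in small steps.

Call:
arm_command([
  [[0.001, 0, 0, 0, 0, 0], [0.001, 0, 0, 0, 0, 0]],
])

```text
clock: 14.02
position: [0.5062, -0.199, 0.0693]
ee_rot: [3.029, 0.83, -0.005]
force: [-8.2, -3.9, 10.5]
width: 0.196
gripper_force: 40.0
```

```bash
python3 f.py
```

```text
t 14.025 jig x,y mm -4.561003636887104 -1.8268951090624461 z 0.06927691804097334 Fx,y -9.038525414297123 0.7937874689727393 Fz 10.49852788788481 tq [-0.68  1.36  0.06] rot -0.0015
Tn 1.516520061135105
```

Call:
arm_command([
  [[0.001, 0, 0, 0, 0, 0], [0.001, 0, 0, 0, 0, 0]],
])

```text
clock: 14.28
position: [0.5078, -0.198, 0.0693]
ee_rot: [3.029, 0.83, -0.006]
force: [-10.0, -4.4, 12.2]
width: 0.194
gripper_force: 40.0
```

```bash
python3 f.py
```

```text
t 14.275 jig x,y mm -2.7310493406033656 -1.7983066632826694 z 0.06929080617391864 Fx,y -10.805618227422006 1.3522309090778892 Fz 12.180087679861499 tq [-0.77  1.63  0.05] rot -0.0016
Tn 1.7946535894110898
```

Call:
arm_command([
  [[0.001, 0, 0, 0, 0, 0], [0, 0, 0, 0, 0, 0]],
])

```text
clock: 14.52
position: [0.5084, -0.1976, 0.0693]
ee_rot: [3.029, 0.83, -0.006]
force: [-9.5, -4.7, 12.5]
width: 0.193
gripper_force: 40.0
```

```bash
python3 f.py
```

```text
t 14.525 jig x,y mm -1.9528389809898419 -1.8029842322262637 z 0.06928430576382429 Fx,y -10.571448967121839 0.8685422916486801 Fz 12.460903080870635 tq [-0.8   1.62 -0.  ] rot -0.0017
Tn 1.8032624461247195
```

Call:
arm_command([
  [[0.0007, 0, 0, 0, 0, 0], [0.0007, 0, 0, 0, 0, 0], [0, 0, 0, 0, 0, 0]],
])

```text
clock: 14.9
position: [0.5092, -0.1972, 0.0693]
ee_rot: [3.03, 0.83, -0.007]
force: [-12.1, -4.8, 13.8]
width: 0.191
gripper_force: 40.0
```

```bash
python3 f.py
```

```text
t 14.9 jig x,y mm -1.0549194635842796 -1.7793027994821178 z 0.06928016701968438 Fx,y -12.851060862756118 2.002866399896623 Fz 13.795830635309954 tq [-0.89  1.88  0.06] rot -0.002
Tn 2.0676108314755184
```

Call:
arm_command([
  [[0.0005, 0, 0, 0, 0, 0], [0.0003, 0, 0, 0, 0, 0], [0, 0, 0, 0, 0, 0]],
])

```text
clock: 15.28
position: [0.5096, -0.197, 0.0693]
ee_rot: [3.03, 0.829, -0.008]
force: [-12.7, -5.6, 15.1]
width: 0.191
gripper_force: 40.0
```

```bash
python3 f.py
```

```text
t 15.275 jig x,y mm -0.5935609829600067 -1.8107288093485956 z 0.06928511267695064 Fx,y -13.804477901347376 1.6388997916891688 Fz 15.080398075100154 tq [-1.    2.09  0.06] rot -0.0022
Tn 2.3070121631282134
```

Force is about 13.8 N against 9.2 N free, so the clamp is about 4.5 N. Releasing the handle and rising.

Call:
arm_command([
  [[0, 0, 0, 0, 0, 0], [0, 0, 0, 0, 0, 0], [0, 0, 0, 0, 0, 0], [0, 0, 0, 0, 0, 0]],
], jaw=0.05)

```text
clock: 15.78
position: [0.5128, -0.1946, 0.0688]
ee_rot: [-3.029, -0.834, -0.0]
force: [0.2, -0.7, -0.6]
width: 0.536
gripper_force: 0.0
```

Call:
arm_command([
  [[0, 0, -0.02, 0, 0, 0], [0, 0, -0.03, 0, 0, 0], [0, 0, -0.04, 0, 0, 0], [-0.02, 0.02, -0.03, 0, 0, 0], [-0.04, 0.04, 0, 0, 0, 0], [-0.04, 0.04, 0, 0, 0, 0], [-0.03, 0.04, 0, 0, 0, 0], [0, 0.03, 0, 0, 0, 0], [0, 0, 0, 0, 0, 0]],
])

```text
clock: 16.9
position: [0.4879, -0.4095, 0.1884]
ee_rot: [3.03, 0.829, -0.0]
force: [0.5, 1.0, -0.0]
width: 0.547
gripper_force: 0.0
```

```bash
python3 - <<'E'
from h import *
from cell import arm
print(arm.observe()["position"])
d=arm.get_image("top");e=arm.get_image("side")
a=cv2.resize(d["pixels"][175:275,290:390,::-1],(400,400),interpolation=2);b=cv2.resize(e["pixels"][220:300,210:290,::-1],(400,400),interpolation=2)
cv2.imwrite("pics/f.png",np.hstack([a,b]))
E
```

```text
[ 0.4879044  -0.40950947  0.18839547]
```

View pics/f.png

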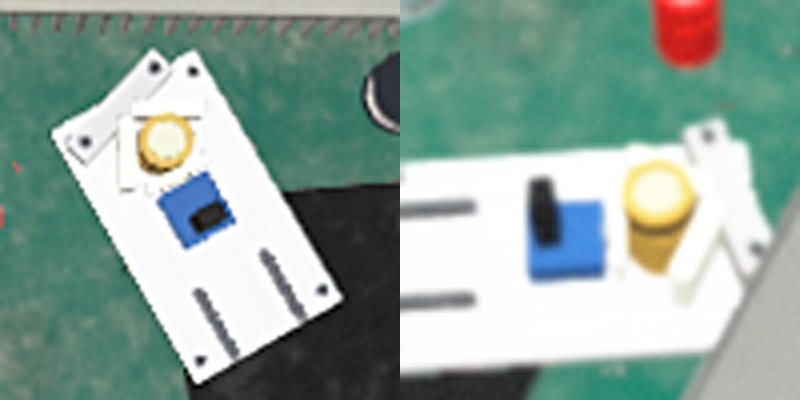

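The barrel stands upright against the jaw pad in the V. I'll check the gap to each plate with an averaged, enlarged view.

```bash
python3 - <<'E'
from h import *
from cell import arm
L=[arm.get_image("top") for _ in range(16)];d=L[0]
im=np.mean([l["pixels"].astype(float) for l in L],0);np.save("avg.npy",im)
c=im[190:226,310:358]
c=np.clip((c-90)*1.55,0,255).astype(np.uint8)[:,:,::-1]
cv2.imwrite("pics/g.png",cv2.resize(c,None,fx=16,fy=16,interpolation=cv2.INTER_CUBIC))
# brass/lens mask of barrel top: depth
z=np.median([cloud(l)[...,2] for l in L],0)[196:222,318:350]
print((z[::2,::2]*1000).round().astype(int))
E
```

```text
[[                   2                   47                   47
                    47                   48                   46
                    18                   16                   17
                    16                   17                   17
                    15                    1                    1
                     1]
 [                  47 -9223372036854775808                   47
                    47                   47                   30
                    16                   17 -9223372036854775808
                    16                   19                   17
                    16                   16                    2
                     2]
 [                  48                   48                   47
                    47                   55                   55
                    54 -9223372036854775808                   54
                    55                   55                   54
                    17                   18 -9223372036854775808
                     2]
 [                  49                   46          
[... 2798 characters left out ...]
   55
  -9223372036854775808                   21                   37
                    44                   47                   47
                    47                   16                   38
                    18                   17                   17
                    17]
 [                  17                   56                   56
                    18                   19                   16
                    46                   45                   36
                    37                   37                   39
                    37                   16                   18
                    17]]<stdin>:10: RuntimeWarning: invalid value encountered in cast
```

View pics/g.png

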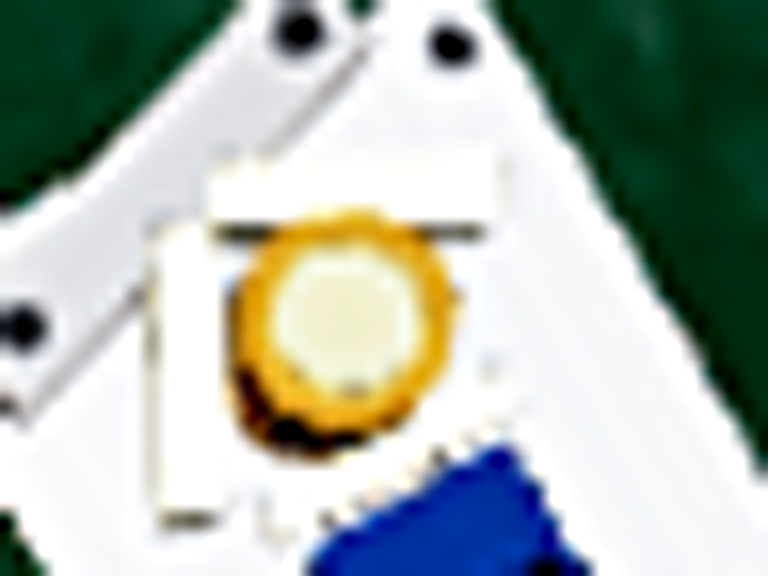

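```bash
python3 - <<'E'
from h import *
d=dict(np.load("top0.npz"));P=lambda u,v,z:ray(d,310+u/16-.47,190+v/16-.47,z)[:2]
im=np.load("avg.npy")
lens=P(348,318,.078)
# silhouette fit of saturated (brass) + lens pixels
c=cv2.resize(im[190:226,310:358].astype(np.float32),None,fx=16,fy=16,interpolation=cv2.INTER_CUBIC)
m=((c[...,0]-c[...,2])>18).astype(np.uint8);n,l,st,ce=cv2.connectedComponentsWithStats(m);i=1+np.argmax(st[1:,4]);print("mask",st[i],ce[i])
dist=lambda q,a,b:abs(np.cross(b-a,q-a))/np.linalg.norm(b-a)
L=[P(222,260,.056),P(218,515,.056)];U=[P(215,225,.056),P(490,225,.056)]
print(lens,"left",dist(lens,*L),"upper",dist(lens,*U))
for v in(300,350,400,480): print(v,c[v,140:260:8].mean(1).round().astype(int))
for u in(225,240,460,475): print(u,c[130:260:8,u].mean(1).round().astype(int))
E
```

```text
mask [  221   203   245   262 37557] [334.04782065 335.37596187]
[ 0.55228748 -0.16922772] left 0.01821038813528689 upper 0.0174183001278156
300 [180 200 227 248 260 256 255 255 259 265 227 170 144 161 172]
350 [237 202 206 242 261 257 255 255 259 265 230 176 151 165 175]
400 [245 230 232 249 258 256 255 255 257 260 247 226 170 113  80]
480 [246 232 233 248 256 255 255 255 255 255 255 254 253 253 253]
225 [237 234 225 223 229 240 251 258 258 257 266 238 174 147 183 228 249]
240 [236 235 232 234 242 250 254 256 255 257 270 237 157 120 159 211 241]
460 [250 251 252 254 255 255 255 255 255 257 266 240 178 158 207 253 260]
475 [249 250 252 255 255 256 255 255 255 257 265 242 186 168 209 248 254]<stdin>:8: DeprecationWarning: Arrays of 2-dimensional vectors are deprecated. Use arrays of 3-dimensional vectors instead. (deprecated in NumPy 2.0)
```

The barrel axis is 18.2 mm from one face and 17.4 mm from the other, against an 18 mm radius, so it is seated on both. Handing in.

```bash
python3 -c "
from cell import arm
print(arm.sign_off())"
```

```text
the job is handed in; nothing more can be done
None
```

The barrel stands upright on the deck, seated against both V faces, with the jaw holding it at about 4.5 N (from the hand force) and the arm withdrawn. The job is handed in; no verdict came back.

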